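Put the spirit level away and clamp the case shut

TASK

Put the yellow spirit level away: lay it gently, right way up and lengthwise, on the dark blue pad in the free bay of the grey instrument case, reaching in under its half-open lid; set it down rather than dropping it. Then shut the lid fully, and only after that swing the blue-tipped clamp over until it lies flat on the lid. Leave the tape measure and the other things on the bench where they are.

Things in the scene. Friction and masses are not known exactly. Their poses are not given: they have to be found in the camera images.
- level: Yellow spirit level, a rigid bar 150 x 28 x 36 mm (x, y, z), 0.22 kg or so, standing on its aluminium-edged base, long vial on its top face. Origin: centre of its underside; x along its length, z up. Either end may point either way.
- case: Grey instrument case fixed to the bench, outside 220 x 280 x 50 mm (x, y, z), walls and floor 5 mm, open on top; a 5 mm divider along x parts it into two bays, each 210 mm long (x) and 132 mm wide (y), 45 mm deep. Origin: centre of its underside; x points away from the robot, towards the lid's hinge side; y to the left; z up. The clamp is on the right-hand (-y) wall.
- pad: Dark blue pad, 190 x 90 x 3 mm, fixed on the floor of the free bay, where the level belongs. Origin: centre of its underside, 5 mm above the bench; axes parallel to the case's. It lies 69 mm to the left or to the right of the case's centre line.
- lid (a joint): Lid angle in rad: 0 fully shut, grows as it opens; a stay stops it at 0.95. Its stiff hinge keeps it where it is left (about 0.45 N m to turn). Half open, it leans over the bays.
- lid_hinge (a point): Middle of the lid's hinge line: the top of the case's far wall, 50 mm above the bench, 110 mm along x from the case's centre. The hinge line is parallel to the case's y.
- lid_edge (a point): Middle of the lid's free edge, on its outer (top) face, 220 mm from the hinge. The lid is a clear plate in a steel frame, 220 x 280 x 10 mm; shut, its outer face is 60 mm above the bench.
- clamp (a joint): Clamp angle in rad: 0 lying flat on the shut lid, about 1.57 standing upright, up to 2.0 leaning outwards, away from the case. Friction keeps it where it is left.
- clamp_hinge (a point): The clamp's pivot: 10 mm outside the case's right-hand wall (case y = -150 mm), 30 mm nearer the robot than the case's centre (case x = -30 mm), 67 mm above the bench; its axis is parallel to the case's x.
- clamp_grip (a point): Middle of the clamp's blue tip, 60 mm from the pivot. The tip is 34 mm long, 24 mm wide (along the case's x) and 12 mm thick and ends 78 mm from the pivot.
- tape: Orange tape measure, 66 x 62 x 36 mm, lying in the other bay; origin at its underside's centre. Leave it.
- sander: Cork and wood sanding block, 110 x 58 x 38 mm, on the bench; origin at its underside's centre. Leave it.
- jar: Glass jar with a yellow cap, 72 mm across, 100 mm tall; origin at its underside's centre. Leave it.
- can: Blue can, 90 mm across, 120 mm tall; origin at its underside's centre. Leave it.
- hammer: Hammer lying on the bench, 280 mm long. Leave it.
- driver: Screwdriver lying on the bench, 200 mm long. Leave it.

How it is judged (in metres and radians):
On the way, in this order (a step that is already met when the one before it is completed fails the run):
1. the level lies on the pad, right way up and lengthwise, let go (x of level in the frame of pad between -0.02 and 0.02 m and y of level in the frame of pad between -0.03 and 0.03 m and z of level in the frame of pad between -0.002 and 0.008 m and angle between level's own z axis and vertical below 0.1 rad and angle between the x axis of level and the x axis of pad, either way round below 0.3 rad and contact force between the fingers and level below 0.1 N and linear speed of level below 0.02 m/s), for 0.2 s.
2. the lid is shut while the clamp still stands open (value of joint lid below 0.03 rad and value of joint clamp above 0.8 rad), for 0.1 s.
At the end, for the whole second after the job is handed in: The level rests on the pad (within 20 mm along and 30 mm across of its middle, right way up within 0.1 rad, lengthwise within 0.3 rad), the lid is shut (below 0.03 rad) and the clamp lies on it (below 0.08 rad) (all of step 1 and value of joint lid below 0.03 rad and value of joint clamp below 0.08 rad); the robot touches nothing.
It fails at once if the level is dropped (falls free at over 0.8 m/s) (linear speed of level above 0.8 m/s and contact force between the fingers and level below 0.1 N).
It fails at once if the tape measure or another bystander is moved over 30 mm (distance of any of tape, sander, jar, can, hammer, driver from where it was at the start of the episode above 0.03 m).
It also fails if it takes over 72 s, if anything falls off the work surface, if the arm or the gripper's body presses on something with over 40 N, if the wrist force passes 120 N, or if a joint passes its speed limit or range.

ROBOT

A 6-joint arm with a two-finger parallel gripper is mounted at the origin on the work surface. World frame = base frame: x ahead of the robot, y to its left, z up, the work surface at z = 0. Lengths are in mm, angles in degrees, forces in N, time in s.
With the tool pointing down it reaches from about 300 to 850 mm from the base axis. Payload 4.2 kg.
Tool frame: the origin (TCP) lies at the very end of the fingers, on their centre line; the grasp point (between the pads) lies 19 mm behind it; z points along the fingers, y is the line along which they close (so a half turn about z gives the same grasp; the last joint's range is limited). The gripper opens to 91 mm and grips with 3 to 60 N. Pads are 32 mm wide; open, the fingers measure 118 mm over their backs; the gripper's body (76 mm by 178 mm) begins 60 mm behind the grasp point.
Start: joints at [74.886, 18.312, 89.639, -0, 72.044, -1.146], TCP at [138.802, 558.012, 213.976] pointing down, gripper open.
Joint ranges: [-177.97, 177.97], [-48.28, 115.42], [12.27, 149.76], [-77.06, 257.06], [2.81, 150.46], [-146.56, 146.56]. Speed limits (degrees/s): [147.25, 147.25, 180, 180, 180, 180].

INTERFACE

Orientations are given as [roll, pitch, yaw] about the fixed x, y, z axes, in that order (R = Rz(yaw) Ry(pitch) Rx(roll)).
In Python, from workcell import env, grab_frame gives the robot as it stands. The module is installed in compiled form; this text tells all that it offers.
- The arm moves only by the tool move_arm, never from a script. Its argument "plan" is a list of rows, each an object of numbers: "tx", "ty", "tz": the shift along the tool's x, y, z in cm; "wx", "wy", "wz": the turn, a rotation vector about the tool's x, y, z in rad. In form: [{"tx": .., "ty": .., "tz": .., "wx": .., "wy": .., "wz": ..}, ...]. A call has 1 to 12 rows; each row shifts and turns the commanded pose from where the row before left it, along the tool's axes as they then stand; what a row does not reach is not made up. A row lasts 1/12 s, in which the tool goes at most 41.7 mm and 7.16 degrees, less where a joint would pass 70% of its speed; a pose out of reach is approached as far as the arm can. A call is refused whole if a number of a shift passes 4.17 or a number of a turn 0.125, either way. A call with a gripper value outside its range is refused whole. "gripper" is the finger opening in cm, from 0 to 9.12, set as the call begins (left out, the last holds). The fingers move at their own pace and stop on an object; "force" is the grip in N (left out, the last holds). Time passes only in rows, so rows that do not move let the fingers close. It gives the time, the measured TCP pose, the force, the opening and the grip force at its end, in the units of the state.
- env.state(): the state, without advancing time (a new reading comes with each control period).
- grab_frame(name): name is "side" or "top" or "wrist"; returns a dict with "color" (480x640x3 uint8, red, green, blue), "vfov" (degrees; the focal length in pixels is half the picture's height over the tangent of half this angle, whatever the lens; pixels are square), "cx", "cy" (the principal point, pixels), "view" (4x4, takes a point from world to camera coordinates). Camera axes: x right, y up, looking along -z (the intrinsics and any distortion apply to the point x, -y, -z); pixel columns grow to the right and rows downward; lengths in mm; the calibration is good to about 2 mm. A picture is of the moment at which its call begins. There is no depth.
- env.job_done(): hands the job in; it is judged then, once.
The state is a dict: "time_s": time; "qpos": joint angles; "qvel": joint speeds; "effort": joint torques, N m; "ee_pos": TCP position; "ee_rot": TCP orientation; "force": force on the tool from outside, world axes, zero at the start; "torque": the same for the moment, N m; "gripper_width": finger opening in mm; "gripper_force": force on a finger pad.
Only numpy, scipy, OpenCV 4.12 (cv2) and the standard library are available. Lean on these libraries where they do the work, as an engineer would, in place of code of your own. Each camera call takes 0.05 s, during which the arm holds its last target. There are 200 camera calls.

## Working session

There is one attempt and no reset: what is moved stays moved. The work goes in short steps, Python scripts to look and compute and a tool call to move; the robot and the scene stay as the last step left them, time stands still between calls to the robot, and variables do not carry over. Pictures are saved under pics/ and viewed, at most 13 in all, crops included, and the job is handed in when it is done.

Besides the shell and the picture viewer there is one more tool, called after "Call:" by a JSON object that holds its "op" and its "data", one argument or row to a line. move_arm: Moves the arm, as the interface text tells. Its arguments: {"type":"object","properties":{"plan":{"type":"array","items":{"type":"object","properties":{"tx":{"type":"number"},"ty":{"type":"number"},"tz":{"type":"number"},"wx":{"type":"number"},"wy":{"type":"number"},"wz":{"type":"number"}}}},"gripper":{"type":"number"},"force":{"type":"number"}},"required":["plan"]}

```bash
mkdir -p pics; python3 - <<'E'
from workcell import env, grab_frame
import cv2,json,numpy as np
for n in ["side","top"]:
    f=grab_frame(n); cv2.imwrite(f"pics/{n}0.png",f["color"][:,:,::-1])
    print(n,{k:(np.round(v,4).tolist() if k=="view" else v) for k,v in f.items() if k!="color"})
print(env.state())
E
```

```text
side {'vfov': 54.791245106979055, 'cx': 316.46218328958395, 'cy': 244.75141672583226, 'view': [[0.7932, -0.6088, 0.0135, -473.3346], [0.4335, 0.58, 0.6897, -309.421], [-0.4277, -0.5412, 0.724, -1045.5496], [0.0, 0.0, 0.0, 1.0]]}
top {'vfov': 57.313195382706006, 'cx': 319.828510397973, 'cy': 234.73397856594462, 'view': [[0.0095, -0.9999, -0.0124, 15.8585], [0.9977, 0.0086, 0.0679, -593.0346], [-0.0678, -0.013, 0.9976, -1328.5242], [0.0, 0.0, 0.0, 1.0]]}
{'time_s': 0.1, 'qpos': array([ 7.48847804e+01,  1.83473315e+01,  8.96976485e+01, -1.16588061e-03,
        7.20423671e+01, -1.14541825e+00]), 'qvel': array([-0.05141031, -0.05814734, -0.20767021, -0.06318818, -0.00361136,
       -0.0107548 ]), 'effort': array([ 1.32236572e-03, -4.13328016e+01, -2.32507485e+01,  7.28450110e-02,
        4.22652788e-02, -4.65893743e-05]), 'ee_pos': array([138.69992422, 557.5791752 , 213.22279814]), 'ee_rot': array([-1.79912648e+02, -6.37751988e-04,  1.66030558e+02]), 'force': array([-0.47015617,  0.38724889,  0.99856302]), 'torque': array([-0.00303672, -0.02167494, -0.01522064]), 'gripper_force': 0.0, 'gripper_width': 91.81375268702323}
```

View pics/side0.png

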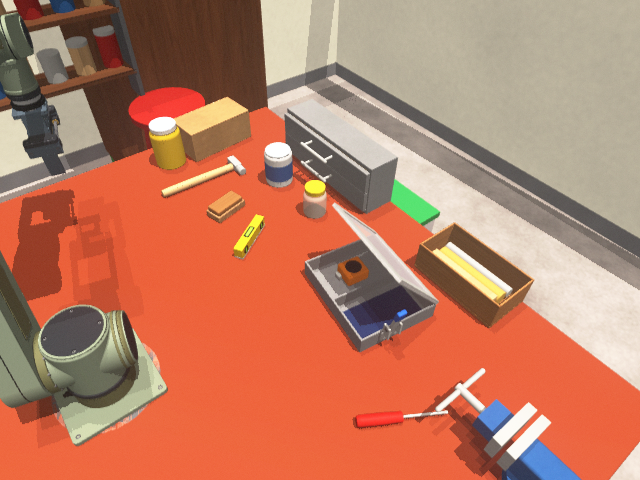

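View pics/top0.png

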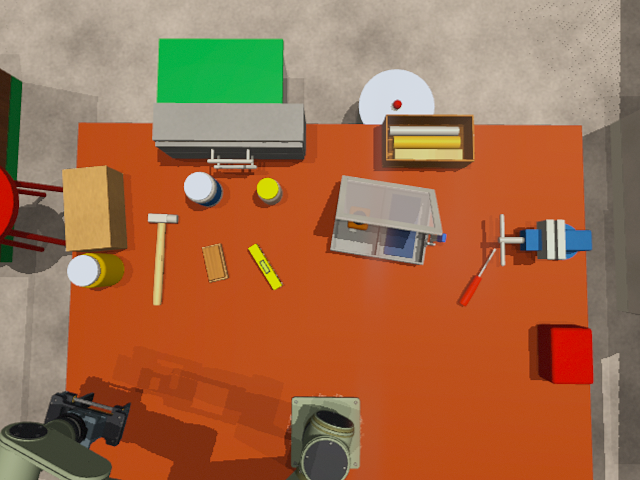

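Side: level at about (249,236), case centred about (370,300), with the dark pad in the right bay and the tape in the left bay. The blue clamp tip is at (402,314). Top: level at (265,267), case at (385,230), clamp tip at (442,239). I'll enlarge the case in both views.

```bash
cat > h.py <<'E'
import numpy as np, cv2
from workcell import env, grab_frame
def ray(f,u,v):
    F=240/np.tan(np.radians(f["vfov"]/2)); V=np.array(f["view"]); R=V[:3,:3]; C=-R.T@V[:3,3]
    d=R.T@np.array([(u-f["cx"])/F,-(v-f["cy"])/F,-1.]); return C,d/np.linalg.norm(d)
def onz(f,u,v,z):
    C,d=ray(f,u,v); return C+d*(z-C[2])/d[2]
def tri(f,p,g,q):
    C,d=ray(f,*p); E,e=ray(g,*q); t=np.linalg.lstsq(np.c_[d,-e],E-C,rcond=None)[0]
    a,b=C+t[0]*d,E+t[1]*e; return (a+b)/2,np.linalg.norm(a-b)
def proj(f,P):
    F=240/np.tan(np.radians(f["vfov"]/2)); c=np.array(f["view"])@np.r_[P,1]; return f["cx"]-F*c[0]/c[2], f["cy"]+F*c[1]/c[2]
def mask(f,lo,hi,box):
    m=cv2.inRange(cv2.cvtColor(f["color"],cv2.COLOR_RGB2HSV),lo,hi); k=np.zeros_like(m); x0,y0,x1,y1=box; k[y0:y1,x0:x1]=m[y0:y1,x0:x1]; return k
E
python3 - <<'E'
from h import *
T=grab_frame("top");S=grab_frame("side")
a=cv2.resize(T["color"][170:275,320:450,::-1],None,fx=5.7,fy=5.7,interpolation=cv2.INTER_CUBIC)
b=cv2.resize(S["color"][200:350,295:445,::-1],None,fx=4,fy=4,interpolation=cv2.INTER_CUBIC)
cv2.imwrite("pics/t1.png",a);cv2.imwrite("pics/s1.png",b)
for f,box,n in((T,(240,235,290,295),"T"),(S,(225,205,275,265),"S")):
    m=mask(f,(22,120,120),(34,255,255),box); c=max(cv2.findContours(m,0,2)[0],key=cv2.contourArea)
    r=cv2.minAreaRect(c); print(n,r,len(c)); B=cv2.boxPoints(r)
    if n=="T": print(np.round([onz(f,*p,36) for p in B],1).tolist(), np.round(onz(f,*r[0],36),1))
E
```

```text
T ((264.6051330566406, 266.3583679199219), (49.59272003173828, 10.219900131225586), 58.392494201660156) 76
[[549.8, 241.0, 36.0], [566.3, 214.8, 36.0], [439.5, 133.8, 36.0], [423.2, 159.8, 36.0]] [494.5 187.2  36. ]
S ((248.5384521484375, 232.19229125976562), (8.875203132629395, 42.98926544189453), 33.690067291259766) 57
```

View pics/t1.png

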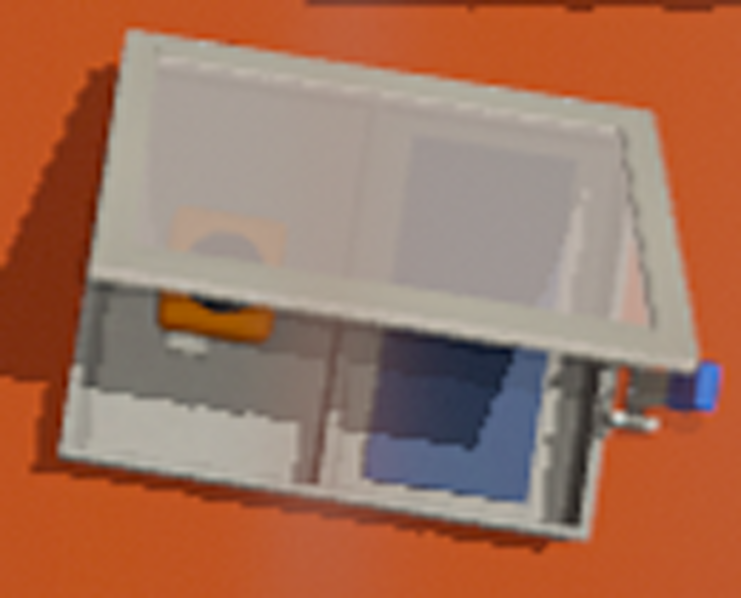

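View pics/s1.png

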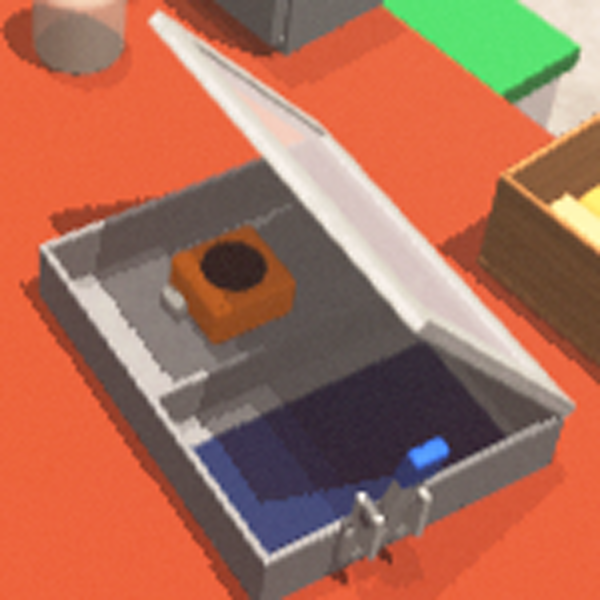

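Top crop: near rim corners at (62,455) and (588,538), pad near corners at (365,480) and (527,500), lid edge corners at (92,275) and (695,365). Side crop: near rim corners at (42,248) and (265,562), lid edge left corner at (155,15), blue tip at (428,452).

```bash
python3 - <<'E'
from h import *
T=grab_frame("top");S=grab_frame("side")
t=lambda u,v:(320+u/5.7-.4,170+v/5.7-.4); s=lambda u,v:(295+u/4-.4,200+v/4-.4)
L,R=onz(T,*t(62,455),50),onz(T,*t(588,538),50); print("top rim",L,R,np.linalg.norm(L-R))
print("tri L",tri(T,t(62,455),S,s(42,248)),"R",tri(T,t(588,538),S,s(265,562)))
print("side rim",onz(S,*s(42,248),50),onz(S,*s(265,562),50))
ey=(L-R)/np.linalg.norm(L-R); ex=np.array([ey[1],-ey[0],0]); c=(L+R)/2+110*ex
print("yaw",np.degrees(np.arctan2(ex[1],ex[0])),"centre",c)
print("pad corners",onz(T,*t(365,480),8),onz(T,*t(527,500),8))
loc=lambda P:np.round([(P-c)@ex,(P-c)@ey,P[2]],1)
print("pad loc",loc(onz(T,*t(365,480),8)),loc(onz(T,*t(527,500),8)))
e=tri(T,t(92,275),S,s(155,15)); print("lid left edge",loc(e[0]),e)
mT=cv2.moments(mask(T,(100,150,120),(125,255,255),(435,225,455,250)),True);mS=cv2.moments(mask(S,(100,150,180),(125,255,255),(390,300,415,325)),True)
pT=(mT['m10']/mT['m00'],mT['m01']/mT['m00']);pS=(mS['m10']/mS['m00'],mS['m01']/mS['m00'])
e=tri(T,pT,S,pS);print("clamp",pT,pS,loc(e[0]),e)
print("jar/can etc", onz(T,267,190,100),onz(T,201,188,120))
E
```

```text
top rim [547.01203762 -11.46434365  50.        ] [ 506.09767662 -286.84244429   50.        ] 278.4009397440749
tri L (array([547.62808773, -11.86809683,  49.05583193]), np.float64(1.4057133863717448)) R (array([ 505.8323853 , -286.15658844,   52.19885359]), np.float64(0.6464597983537581))
side rim [547.72902879 -12.91716267  50.        ] [ 506.60843804 -285.05961579   50.        ]
yaw -8.450911254655484 centre [ 635.36049226 -165.3192148    50.        ]
pad corners [ 536.42765466 -175.98143452    8.        ] [ 526.42963569 -263.37339289    8.        ]
pad loc [-96.3 -25.1   8. ] [ -93.3 -113.     8. ]
lid left edge [-31.  138.7 223. ] (array([625.08018647, -23.5776218 , 222.98480389]), np.float64(3.3939996254992257))
clamp (443.42857142857144, 237.52380952380952) (401.72093023255815, 312.7674418604651) [ -31.1 -166.   140.9] (array([ 580.18951654, -324.94313003,  140.85657686]), np.float64(0.849402673806531))
jar/can etc [716.75838177 175.38899985 100.        ] [717.75436543 362.77154087 120.        ]
```

```bash
cat >> h.py <<'E'
from scipy.spatial.transform import Rotation as Ro
CC=np.array([635.4,-165.3,0]); CY=-8.45
def case(x,y,z):
    a=np.radians(CY); return CC+[x*np.cos(a)-y*np.sin(a), x*np.sin(a)+y*np.cos(a), z]
def goal(G,yaw,tilt,back=19):
    """grasp point G, approach heading yaw, tilt from vertical -> TCP, rotation"""
    a,t=np.radians([yaw,tilt]); d=np.array([np.cos(a),np.sin(a),0]); k=np.array([0,0,1])
    z=np.sin(t)*d-np.cos(t)*k; x=-(np.cos(t)*d+np.sin(t)*k); return G+back*z, np.c_[x,np.cross(z,x),z]
def rows(p0,R0,p1,R1,maxmm=30,maxr=.11,n=None):
    w=Ro.from_matrix(R0.T@R1).as_rotvec(); D=np.linalg.norm(p1-p0)
    n=n or int(max(1,np.ceil(D/maxmm),np.ceil(np.abs(w).max()/maxr))); E=Ro.from_rotvec(w/n).as_matrix()
    M=sum(np.linalg.matrix_power(E,i) for i in range(n)); t=np.linalg.solve(M,R0.T@(p1-p0))/10
    print(n,"rows t",np.round(t,2),"w",np.round(w/n,3))
def cur():
    s=env.state(); return s["ee_pos"],Ro.from_euler("xyz",s["ee_rot"],degrees=True).as_matrix()
def chain(*goals,**k):
    p=cur()
    for g in goals: rows(*p,*g,**k); p=g
E
python3 - <<'E'
from h import *
a=np.radians(32.6); d=np.array([np.cos(a),np.sin(a),0]); G=np.array([494.5,187.2,28])-45*d
g=goal(G,32.6,30); pre=(g[0]-100*g[1][:,2],g[1]); print(g[0],pre[0])
chain(pre,g)
E
```

```text
[464.59293991 168.07363713  11.54551733] [422.47032006 141.13509788  98.14805771]
18 rows t [-1.11 -2.62  0.85] w [-0.012 -0.027 -0.044]
4 rows t [0.  0.  2.5] w [0. 0. 0.]
```

Call:
{"op": "move_arm", "data": {
  "plan": [
    {"tx":-1.11,"ty":-2.62,"tz":0.85,"wx":-0.012,"wy":-0.027,"wz":-0.044},
    {"tx":-1.11,"ty":-2.62,"tz":0.85,"wx":-0.012,"wy":-0.027,"wz":-0.044},
    {"tx":-1.11,"ty":-2.62,"tz":0.85,"wx":-0.012,"wy":-0.027,"wz":-0.044},
    {"tx":-1.11,"ty":-2.62,"tz":0.85,"wx":-0.012,"wy":-0.027,"wz":-0.044},
    {"tx":-1.11,"ty":-2.62,"tz":0.85,"wx":-0.012,"wy":-0.027,"wz":-0.044},
    {"tx":-1.11,"ty":-2.62,"tz":0.85,"wx":-0.012,"wy":-0.027,"wz":-0.044},
    {"tx":-1.11,"ty":-2.62,"tz":0.85,"wx":-0.012,"wy":-0.027,"wz":-0.044},
    {"tx":-1.11,"ty":-2.62,"tz":0.85,"wx":-0.012,"wy":-0.027,"wz":-0.044},
    {"tx":-1.11,"ty":-2.62,"tz":0.85,"wx":-0.012,"wy":-0.027,"wz":-0.044}
  ],
  "gripper": 6
}}

```text
time_s: 1.05
ee_pos: [230.4, 318.9, 141.2]
ee_rot: [176.6, 14.9, -171.4]
force: [0.5, -0.6, 0.5]
gripper_width: 59.8
gripper_force: 0.0
```

Call:
{"op": "move_arm", "data": {
  "plan": [
    {"tx":-1.11,"ty":-2.62,"tz":0.85,"wx":-0.012,"wy":-0.027,"wz":-0.044},
    {"tx":-1.11,"ty":-2.62,"tz":0.85,"wx":-0.012,"wy":-0.027,"wz":-0.044},
    {"tx":-1.11,"ty":-2.62,"tz":0.85,"wx":-0.012,"wy":-0.027,"wz":-0.044},
    {"tx":-1.11,"ty":-2.62,"tz":0.85,"wx":-0.012,"wy":-0.027,"wz":-0.044},
    {"tx":-1.11,"ty":-2.62,"tz":0.85,"wx":-0.012,"wy":-0.027,"wz":-0.044},
    {"tx":-1.11,"ty":-2.62,"tz":0.85,"wx":-0.012,"wy":-0.027,"wz":-0.044},
    {"tx":-1.11,"ty":-2.62,"tz":0.85,"wx":-0.012,"wy":-0.027,"wz":-0.044},
    {"tx":-1.11,"ty":-2.62,"tz":0.85,"wx":-0.012,"wy":-0.027,"wz":-0.044},
    {"tx":-1.11,"ty":-2.62,"tz":0.85,"wx":-0.012,"wy":-0.027,"wz":-0.044},
    {},
    {}
  ]
}}

```text
schema error: expected keys tx, ty, tz, wx, wy, wz
```

```bash
python3 - <<'E'
from h import *
a=np.radians(32.6); d=np.array([np.cos(a),np.sin(a),0]); G=np.array([494.5,187.2,28])-45*d
g=goal(G,32.6,30)
print(cur(),env.state()["qpos"])
chain(g,maxmm=21)
f=grab_frame("wrist");cv2.imwrite("pics/w2.png",f["color"][:,:,::-1])
E
```

```text
(array([230.36641001, 318.89065178, 141.18634047]), array([[-0.95565764, -0.16436335,  0.24434231],
       [-0.14471326,  0.9847633 ,  0.09643297],
       [-0.25646939,  0.05679733, -0.96488213]])) [ 6.05840183e+01  1.13639048e-01  1.26161271e+02 -1.41334517e+01
  4.26630808e+01 -2.89741307e+01]
15 rows t [-0.74 -1.54  1.17] w [-0.007 -0.017 -0.026]
```

View pics/w2.png

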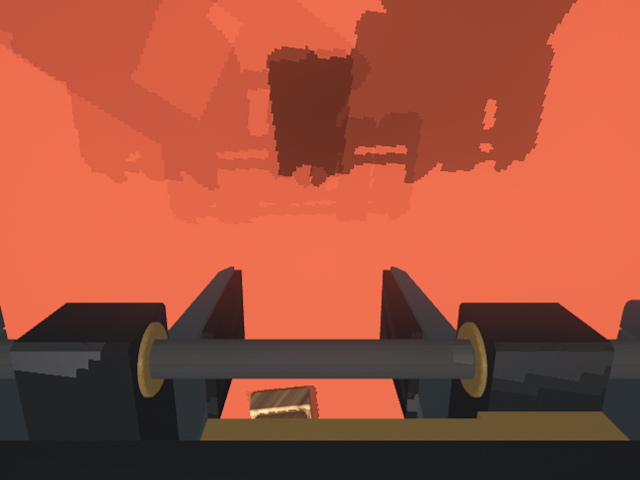

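The picture shows only the sander's end at (283,403); the second call was refused because of its empty rows, so the arm is at the halfway point. Continuing.

Call:
{"op": "move_arm", "data": {
  "plan": [
    {"tx":-1.11,"ty":-2.62,"tz":0.85,"wx":-0.012,"wy":-0.027,"wz":-0.044},
    {"tx":-1.11,"ty":-2.62,"tz":0.85,"wx":-0.012,"wy":-0.027,"wz":-0.044},
    {"tx":-1.11,"ty":-2.62,"tz":0.85,"wx":-0.012,"wy":-0.027,"wz":-0.044},
    {"tx":-1.11,"ty":-2.62,"tz":0.85,"wx":-0.012,"wy":-0.027,"wz":-0.044},
    {"tx":-1.11,"ty":-2.62,"tz":0.85,"wx":-0.012,"wy":-0.027,"wz":-0.044},
    {"tx":-1.11,"ty":-2.62,"tz":0.85,"wx":-0.012,"wy":-0.027,"wz":-0.044},
    {"tx":-1.11,"ty":-2.62,"tz":0.85,"wx":-0.012,"wy":-0.027,"wz":-0.044},
    {"tx":-1.11,"ty":-2.62,"tz":0.85,"wx":-0.012,"wy":-0.027,"wz":-0.044},
    {"tx":-1.11,"ty":-2.62,"tz":0.85,"wx":-0.012,"wy":-0.027,"wz":-0.044},
    {"tx":0,"ty":0,"tz":0,"wx":0,"wy":0,"wz":0},
    {"tx":0,"ty":0,"tz":0,"wx":0,"wy":0,"wz":0}
  ]
}}

```text
time_s: 2.02
ee_pos: [367.7, 180.7, 101.6]
ee_rot: [177.4, 25.7, -153.7]
force: [0.8, 1.0, -0.0]
gripper_width: 60.0
gripper_force: 0.0
```

```bash
python3 - <<'E'
from h import *
a=np.radians(32.6); d=np.array([np.cos(a),np.sin(a),0]); G=np.array([494.5,187.2,28])-45*d
g=goal(G,32.6,30)
print(cur()[0],env.state()["qpos"])
chain(g,maxmm=16)
f=grab_frame("wrist");cv2.imwrite("pics/w3.png",f["color"][:,:,::-1])
E
```

```text
[367.67972221 180.70933198 101.58291926] [  20.30359178    0.60982041  137.72155983   17.87953283   17.15617068
 -112.59299903]
9 rows t [-0.31 -0.68  1.27] w [-0.001 -0.008 -0.011]
```

View pics/w3.png

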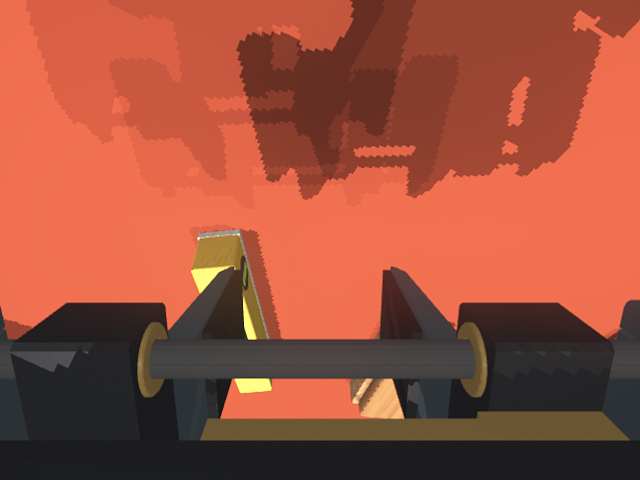

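The level's near end is at (215,240), left of the fingers. The arm fell short of the pre-grasp because some rows were limited by joint speed.

```bash
python3 - <<'E'
from h import *
a=np.radians(32.6); d=np.array([np.cos(a),np.sin(a),0]); G=np.array([494.5,187.2,28])-45*d
g=goal(G,32.6,30)
chain((g[0]-60*g[1][:,2],g[1]),n=10)
E
```

```text
10 rows t [-0.25 -0.62  0.55] w [-0.001 -0.007 -0.01 ]
```

Call:
{"op": "move_arm", "data": {
  "plan": [
    {"tx":-0.25,"ty":-0.62,"tz":0.55,"wx":-0.001,"wy":-0.007,"wz":-0.01},
    {"tx":-0.25,"ty":-0.62,"tz":0.55,"wx":-0.001,"wy":-0.007,"wz":-0.01},
    {"tx":-0.25,"ty":-0.62,"tz":0.55,"wx":-0.001,"wy":-0.007,"wz":-0.01},
    {"tx":-0.25,"ty":-0.62,"tz":0.55,"wx":-0.001,"wy":-0.007,"wz":-0.01},
    {"tx":-0.25,"ty":-0.62,"tz":0.55,"wx":-0.001,"wy":-0.007,"wz":-0.01},
    {"tx":-0.25,"ty":-0.62,"tz":0.55,"wx":-0.001,"wy":-0.007,"wz":-0.01},
    {"tx":-0.25,"ty":-0.62,"tz":0.55,"wx":-0.001,"wy":-0.007,"wz":-0.01},
    {"tx":-0.25,"ty":-0.62,"tz":0.55,"wx":-0.001,"wy":-0.007,"wz":-0.01},
    {"tx":-0.25,"ty":-0.62,"tz":0.55,"wx":-0.001,"wy":-0.007,"wz":-0.01},
    {"tx":-0.25,"ty":-0.62,"tz":0.55,"wx":-0.001,"wy":-0.007,"wz":-0.01},
    {"tx":0,"ty":0,"tz":0,"wx":0,"wy":0,"wz":0}
  ]
}}

```text
time_s: 2.98
ee_pos: [440.5, 163.8, 82.5]
ee_rot: [-179.0, 28.2, -147.3]
force: [0.0, -0.1, 0.3]
gripper_width: 60.1
gripper_force: 0.0
```

```bash
python3 - <<'E'
from h import *
a=np.radians(32.6); d=np.array([np.cos(a),np.sin(a),0]); G=np.array([494.5,187.2,28])-45*d
g=goal(G,32.6,30)
pre=(g[0]-60*g[1][:,2],g[1]); print(cur()[0]-pre[0],env.state()["qpos"])
chain(pre,g,maxmm=12)
E
```

```text
[ 1.14715591 11.85784612 19.0429017 ] [  13.15480775    8.10538739  134.83991214   39.84531091   12.82213998
 -146.45991525]
2 rows t [ 0.78 -0.46  0.66] w [-0.008 -0.015  0.001]
5 rows t [0.  0.  1.2] w [0. 0. 0.]
```

Joint 6 has reached its limit on this branch. I'll turn half a turn about tool z, which gives the same grasp, and bring it back to mid-range.

Call:
{"op": "move_arm", "data": {
  "plan": [
    {"tx":0,"ty":0,"tz":0,"wx":0,"wy":0,"wz":0.12},
    {"tx":0,"ty":0,"tz":0,"wx":0,"wy":0,"wz":0.12},
    {"tx":0,"ty":0,"tz":0,"wx":0,"wy":0,"wz":0.12},
    {"tx":0,"ty":0,"tz":0,"wx":0,"wy":0,"wz":0.12},
    {"tx":0,"ty":0,"tz":0,"wx":0,"wy":0,"wz":0.12},
    {"tx":0,"ty":0,"tz":0,"wx":0,"wy":0,"wz":0.12},
    {"tx":0,"ty":0,"tz":0,"wx":0,"wy":0,"wz":0.12},
    {"tx":0,"ty":0,"tz":0,"wx":0,"wy":0,"wz":0.12},
    {"tx":0,"ty":0,"tz":0,"wx":0,"wy":0,"wz":0.12}
  ]
}}

```text
time_s: 3.73
ee_pos: [438.3, 163.4, 81.8]
ee_rot: [155.0, 13.4, 147.2]
force: [1.0, 0.3, 0.3]
gripper_width: 60.0
gripper_force: 0.0
```

Call:
{"op": "move_arm", "data": {
  "plan": [
    {"tx":0,"ty":0,"tz":0,"wx":0,"wy":0,"wz":0.12},
    {"tx":0,"ty":0,"tz":0,"wx":0,"wy":0,"wz":0.12},
    {"tx":0,"ty":0,"tz":0,"wx":0,"wy":0,"wz":0.12},
    {"tx":0,"ty":0,"tz":0,"wx":0,"wy":0,"wz":0.12},
    {"tx":0,"ty":0,"tz":0,"wx":0,"wy":0,"wz":0.12},
    {"tx":0,"ty":0,"tz":0,"wx":0,"wy":0,"wz":0.12},
    {"tx":0,"ty":0,"tz":0,"wx":0,"wy":0,"wz":0.12},
    {"tx":0,"ty":0,"tz":0,"wx":0,"wy":0,"wz":0.12},
    {"tx":0,"ty":0,"tz":0,"wx":0,"wy":0,"wz":0.12}
  ]
}}

```text
time_s: 4.48
ee_pos: [438.3, 163.4, 81.8]
ee_rot: [155.7, -14.7, 91.5]
force: [-0.0, 0.1, 0.3]
gripper_width: 60.1
gripper_force: 0.0
```

Call:
{"op": "move_arm", "data": {
  "plan": [
    {"tx":0,"ty":0,"tz":0,"wx":0,"wy":0,"wz":0.12},
    {"tx":0,"ty":0,"tz":0,"wx":0,"wy":0,"wz":0.12},
    {"tx":0,"ty":0,"tz":0,"wx":0,"wy":0,"wz":0.12},
    {"tx":0,"ty":0,"tz":0,"wx":0,"wy":0,"wz":0.12},
    {"tx":0,"ty":0,"tz":0,"wx":0,"wy":0,"wz":0.12},
    {"tx":0,"ty":0,"tz":0,"wx":0,"wy":0,"wz":0.12},
    {"tx":0,"ty":0,"tz":0,"wx":0,"wy":0,"wz":0.12},
    {"tx":0,"ty":0,"tz":0,"wx":0,"wy":0,"wz":0.12},
    {"tx":0,"ty":0,"tz":0,"wx":0,"wy":0,"wz":0}
  ]
}}

```text
time_s: 5.23
ee_pos: [438.3, 163.4, 81.9]
ee_rot: [178.5, -28.1, 33.9]
force: [-0.2, -0.6, -0.3]
gripper_width: 60.0
gripper_force: 0.0
```

```bash
sed -i 's/x=-(np.cos(t)\*d+np.sin(t)\*k)/x=np.cos(t)*d+np.sin(t)*k/' h.py; python3 - <<'E'
from h import *
a=np.radians(32.6); d=np.array([np.cos(a),np.sin(a),0]); G=np.array([494.5,187.2,28])-45*d
g=goal(G,32.6,30)
pre=(g[0]-60*g[1][:,2],g[1]); print(cur()[0]-pre[0],env.state()["qpos"])
chain(pre,g,maxmm=12)
E
```

```text
[-0.9858415  11.5122307  18.34838302] [ 13.14427252   8.03375252 135.02356356  39.89930445  12.87136083
  32.39872776]
2 rows t [-0.68  0.49  0.68] w [0.007 0.016 0.01 ]
5 rows t [-0.  -0.   1.2] w [0. 0. 0.]
```

Call:
{"op": "move_arm", "data": {
  "plan": [
    {"tx":-0.34,"ty":0.25,"tz":0.34,"wx":0.004,"wy":0.008,"wz":0.005},
    {"tx":-0.34,"ty":0.25,"tz":0.34,"wx":0.004,"wy":0.008,"wz":0.005},
    {"tx":-0.34,"ty":0.25,"tz":0.34,"wx":0.004,"wy":0.008,"wz":0.005},
    {"tx":-0.34,"ty":0.25,"tz":0.34,"wx":0.004,"wy":0.008,"wz":0.005},
    {"tx":0,"ty":0,"tz":0,"wx":0,"wy":0,"wz":0}
  ]
}}

```text
time_s: 5.65
ee_pos: [438.8, 151.2, 62.6]
ee_rot: [180.0, -29.8, 32.8]
force: [0.0, 0.0, -0.3]
gripper_width: 60.2
gripper_force: 0.0
```

```bash
python3 - <<'E'
from h import *
a=np.radians(32.6); d=np.array([np.cos(a),np.sin(a),0]); G=np.array([494.5,187.2,28])-45*d
g=goal(G,32.6,30)
pre=(g[0]-60*g[1][:,2],g[1]); print(cur()[0]-pre[0],env.state()["qpos"])
chain(g,maxmm=10)
E
```

```text
[-0.47664924 -0.69080348 -0.94140548] [  9.35242244  10.47167805 137.97512667  71.87907559  12.01249047
  -2.09587212]
6 rows t [ 0.02 -0.    0.99] w [-0.  0.  0.]
```

Call:
{"op": "move_arm", "data": {
  "plan": [
    {"tx":0.02,"ty":0,"tz":0.99,"wx":0,"wy":0,"wz":0},
    {"tx":0.02,"ty":0,"tz":0.99,"wx":0,"wy":0,"wz":0},
    {"tx":0.02,"ty":0,"tz":0.99,"wx":0,"wy":0,"wz":0},
    {"tx":0.02,"ty":0,"tz":0.99,"wx":0,"wy":0,"wz":0},
    {"tx":0.02,"ty":0,"tz":0.99,"wx":0,"wy":0,"wz":0},
    {"tx":0.02,"ty":0,"tz":0.99,"wx":0,"wy":0,"wz":0},
    {"tx":0,"ty":0,"tz":0,"wx":0,"wy":0,"wz":0}
  ]
}}

```text
time_s: 6.23
ee_pos: [465.7, 169.0, 11.7]
ee_rot: [-180.0, -29.9, 32.8]
force: [0.0, 0.0, -0.4]
gripper_width: 59.8
gripper_force: 0.0
```

```bash
python3 - <<'E'
from h import *
a=np.radians(32.6); d=np.array([np.cos(a),np.sin(a),0]); G=np.array([494.5,187.2,28])-45*d
g=goal(G,32.6,30)
print(cur()[0]-g[0],env.state()["qpos"],env.state()["ee_rot"])
chain(g,maxmm=10)
E
```

```text
[1.15119193 0.97092357 0.19489199] [ 11.56264802  19.59568084 137.95752381 118.38488988  11.87364917
 -47.55479425] [-179.97765233  -29.87530254   32.82723644]
1 rows t [-0.14  0.02 -0.06] w [-0.002  0.002  0.003]
```

Call:
{"op": "move_arm", "data": {
  "plan": [
    {"tx":0,"ty":0,"tz":0,"wx":0,"wy":0,"wz":0},
    {"tx":0,"ty":0,"tz":0,"wx":0,"wy":0,"wz":0},
    {"tx":0,"ty":0,"tz":0,"wx":0,"wy":0,"wz":0},
    {"tx":0,"ty":0,"tz":0,"wx":0,"wy":0,"wz":0},
    {"tx":0,"ty":0,"tz":0,"wx":0,"wy":0,"wz":0},
    {"tx":0,"ty":0,"tz":0,"wx":0,"wy":0,"wz":0}
  ],
  "gripper": 1.5,
  "force": 45
}}

```text
time_s: 6.73
ee_pos: [465.5, 168.5, 13.1]
ee_rot: [180.0, -30.0, 32.8]
force: [-1.3, -0.4, 5.1]
gripper_width: 27.9
gripper_force: 45.0
```

```bash
python3 - <<'E'
from h import *
print(env.state()["gripper_width"],env.state()["gripper_force"],env.state()["qpos"])
p,R=cur()
# lift 90, then in front of case: level underside 65, level local x -190,y -59
pl=lambda x,y,u: goal(case(x-45,y,28+u),CY,30)
for g in [(p+[0,0,90],R),pl(-190,-59,65),pl(-22,-59,60)]: print(np.round(g[0],1))
chain((p+[0,0,90],R),pl(-190,-59,65),pl(-22,-59,60),maxmm=22)
E
```

```text
27.943206786207853 44.98114228248596 [ 11.49455223  19.3889945  138.03363499 118.39355969  11.88582946
 -47.5382124 ]
[465.5 168.5 103.1]
[ 403.7 -190.5   76.5]
[ 569.9 -215.2   71.5]
5 rows t [ 0.9   0.   -1.56] w [0. 0. 0.]
17 rows t [-0.82  2.01 -0.29] w [-0.021 -0.     0.037]
8 rows t [1.79 0.   1.1 ] w [0. 0. 0.]
```

Gripped: the width is 27.9 mm, as expected for the level. I'll route farther out and higher, away from the wrist singularity.

```bash
cat >> h.py <<'E'
pl=lambda x,y,u: goal(case(x-45,y,28+u),CY,30)
E
python3 - <<'E'
from h import *
p,R=cur()
m=goal(np.array([490,40,180.]),15,30,back=0); e=pl(-130,-59,140); print(e[0])
chain((p+[15,0,70],R),m,e,maxmm=14)
E
```

```text
[ 463.02675915 -199.33991537  151.54551733]
6 rows t [ 0.77  0.14 -0.91] w [0. 0. 0.]
12 rows t [ 0.08  1.01 -0.89] w [-0.013 -0.     0.022]
18 rows t [-0.29  1.33  0.02] w [-0.011 -0.     0.02 ]
```

Call:
{"op": "move_arm", "data": {
  "plan": [
    {"tx":0.77,"ty":0.14,"tz":-0.91,"wx":0,"wy":0,"wz":0},
    {"tx":0.77,"ty":0.14,"tz":-0.91,"wx":0,"wy":0,"wz":0},
    {"tx":0.77,"ty":0.14,"tz":-0.91,"wx":0,"wy":0,"wz":0},
    {"tx":0.77,"ty":0.14,"tz":-0.91,"wx":0,"wy":0,"wz":0},
    {"tx":0.77,"ty":0.14,"tz":-0.91,"wx":0,"wy":0,"wz":0},
    {"tx":0.77,"ty":0.14,"tz":-0.91,"wx":0,"wy":0,"wz":0},
    {"tx":0,"ty":0,"tz":0,"wx":0,"wy":0,"wz":0}
  ]
}}

```text
time_s: 7.32
ee_pos: [479.5, 169.3, 74.7]
ee_rot: [-180.0, -30.2, 32.9]
force: [1.0, -0.1, -2.3]
gripper_width: 27.8
gripper_force: 45.0
```

Call:
{"op": "move_arm", "data": {
  "plan": [
    {"tx":0.08,"ty":1.01,"tz":-0.89,"wx":-0.013,"wy":0,"wz":0.022},
    {"tx":0.08,"ty":1.01,"tz":-0.89,"wx":-0.013,"wy":0,"wz":0.022},
    {"tx":0.08,"ty":1.01,"tz":-0.89,"wx":-0.013,"wy":0,"wz":0.022},
    {"tx":0.08,"ty":1.01,"tz":-0.89,"wx":-0.013,"wy":0,"wz":0.022},
    {"tx":0.08,"ty":1.01,"tz":-0.89,"wx":-0.013,"wy":0,"wz":0.022},
    {"tx":0.08,"ty":1.01,"tz":-0.89,"wx":-0.013,"wy":0,"wz":0.022},
    {"tx":0.08,"ty":1.01,"tz":-0.89,"wx":-0.013,"wy":0,"wz":0.022},
    {"tx":0.08,"ty":1.01,"tz":-0.89,"wx":-0.013,"wy":0,"wz":0.022},
    {"tx":0.08,"ty":1.01,"tz":-0.89,"wx":-0.013,"wy":0,"wz":0.022},
    {"tx":0.08,"ty":1.01,"tz":-0.89,"wx":-0.013,"wy":0,"wz":0.022},
    {"tx":0.08,"ty":1.01,"tz":-0.89,"wx":-0.013,"wy":0,"wz":0.022},
    {"tx":0.08,"ty":1.01,"tz":-0.89,"wx":-0.013,"wy":0,"wz":0.022}
  ]
}}

```text
time_s: 8.32
ee_pos: [486.7, 41.0, 168.7]
ee_rot: [-179.8, -29.8, 15.2]
force: [0.2, -0.1, -2.9]
gripper_width: 27.5
gripper_force: 45.0
```

```bash
python3 - <<'E'
from h import *
print(env.state()["qpos"],env.state()["gripper_width"])
e=pl(-130,-59,140)
chain(e,maxmm=14)
E
```

```text
[ -2.66781434   0.84627826 126.32466084  20.91374713  25.78361421
  55.36383098] 27.544195850022223
18 rows t [-0.24  1.33 -0.03] w [-0.012  0.     0.02 ]
```

Good, the arm is out of the singular region. Moving on to a point in front of the case.

Call:
{"op": "move_arm", "data": {
  "plan": [
    {"tx":-0.24,"ty":1.33,"tz":-0.03,"wx":-0.012,"wy":0,"wz":0.02},
    {"tx":-0.24,"ty":1.33,"tz":-0.03,"wx":-0.012,"wy":0,"wz":0.02},
    {"tx":-0.24,"ty":1.33,"tz":-0.03,"wx":-0.012,"wy":0,"wz":0.02},
    {"tx":-0.24,"ty":1.33,"tz":-0.03,"wx":-0.012,"wy":0,"wz":0.02},
    {"tx":-0.24,"ty":1.33,"tz":-0.03,"wx":-0.012,"wy":0,"wz":0.02},
    {"tx":-0.24,"ty":1.33,"tz":-0.03,"wx":-0.012,"wy":0,"wz":0.02},
    {"tx":-0.24,"ty":1.33,"tz":-0.03,"wx":-0.012,"wy":0,"wz":0.02},
    {"tx":-0.24,"ty":1.33,"tz":-0.03,"wx":-0.012,"wy":0,"wz":0.02},
    {"tx":-0.24,"ty":1.33,"tz":-0.03,"wx":-0.012,"wy":0,"wz":0.02}
  ]
}}

```text
time_s: 9.07
ee_pos: [487.8, -79.9, 160.1]
ee_rot: [179.9, -29.8, 3.3]
force: [0.4, 0.0, -2.6]
gripper_width: 27.6
gripper_force: 45.0
```

Call:
{"op": "move_arm", "data": {
  "plan": [
    {"tx":-0.24,"ty":1.33,"tz":-0.03,"wx":-0.012,"wy":0,"wz":0.02},
    {"tx":-0.24,"ty":1.33,"tz":-0.03,"wx":-0.012,"wy":0,"wz":0.02},
    {"tx":-0.24,"ty":1.33,"tz":-0.03,"wx":-0.012,"wy":0,"wz":0.02},
    {"tx":-0.24,"ty":1.33,"tz":-0.03,"wx":-0.012,"wy":0,"wz":0.02},
    {"tx":-0.24,"ty":1.33,"tz":-0.03,"wx":-0.012,"wy":0,"wz":0.02},
    {"tx":-0.24,"ty":1.33,"tz":-0.03,"wx":-0.012,"wy":0,"wz":0.02},
    {"tx":-0.24,"ty":1.33,"tz":-0.03,"wx":-0.012,"wy":0,"wz":0.02},
    {"tx":-0.24,"ty":1.33,"tz":-0.03,"wx":-0.012,"wy":0,"wz":0.02},
    {"tx":-0.24,"ty":1.33,"tz":-0.03,"wx":-0.012,"wy":0,"wz":0.02},
    {"tx":0,"ty":0,"tz":0,"wx":0,"wy":0,"wz":0},
    {"tx":0,"ty":0,"tz":0,"wx":0,"wy":0,"wz":0}
  ]
}}

```text
time_s: 9.98
ee_pos: [463.9, -198.4, 152.6]
ee_rot: [179.7, -29.9, -8.6]
force: [-0.6, -0.0, -3.0]
gripper_width: 27.6
gripper_force: 45.0
```

```bash
python3 - <<'E'
from h import *
print(env.state()["qpos"],env.state()["gripper_width"])
chain(pl(-130,-59,65),pl(-22,-59,60),pl(-22,-59,25),pl(-8,-59,12),maxmm=12)
S=grab_frame("side");T=grab_frame("top")
a=cv2.resize(S["color"][170:330,240:440,::-1],None,fx=3,fy=3,interpolation=cv2.INTER_CUBIC)
b=cv2.resize(T["color"][150:310,310:450,::-1],None,fx=3,fy=3,interpolation=cv2.INTER_CUBIC)
im=np.zeros((480,800,3),np.uint8); im[:,:380]=b[:,:380]; im[:,380:]=a[:,:420]
cv2.imwrite("pics/c4.png",im)
E
```

```text
[-31.7807494    3.94162075 126.02612624  27.44860097  24.50865154
  44.37417445] 27.560687261752385
7 rows t [-0.55  0.01  0.94] w [ 0.001  0.    -0.   ]
10 rows t [0.91 0.   0.58] w [0. 0. 0.]
3 rows t [-0.58  0.    1.01] w [0. 0. 0.]
2 rows t [ 0.28 -0.    0.91] w [0. 0. 0.]
```

View pics/c4.png

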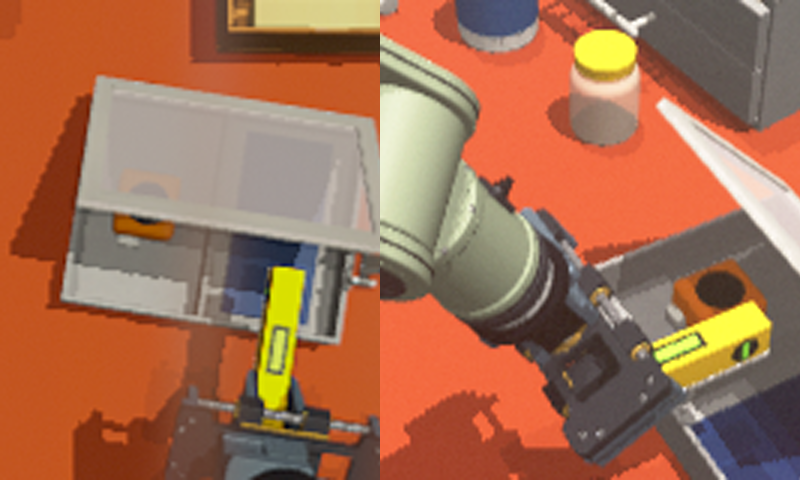

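The level is held straight in front of the bay. Its far end is at (286,268) in the top crop and (770,305) in the side crop. I'll check its pitch numerically.

```bash
python3 - <<'E'
from h import *
S=grab_frame("side");T=grab_frame("top")
for f,n,ox,oy,cx in((T,"T",310,150,0),(S,"S",240,170,380)):
    for x in(75,):
        for y in(14,-14):
            for z in (36,0):
                u,v=proj(f,case(-130+x,-59+y,141+z)); print(n,y,z,round((u-ox)*3+cx),round((v-oy)*3))
m=mask(T,(22,120,120),(34,255,255),(380,230,420,300));ys,xs=np.nonzero(m);print("top mask far row",ys.min(),xs[ys<ys.min()+2])
E
```

```text
T 14 36 274 265
T 14 0 268 267
T -14 36 305 270
T -14 0 298 272
S 14 36 751 297
S 14 0 747 327
S -14 36 772 322
S -14 0 767 352
top mask far row 238 [402 401 402 403 404 405 406 407 408]
```

This agrees with the prediction within about 2 px, so I'll lower it and go in.

Call:
{"op": "move_arm", "data": {
  "plan": [
    {"tx":-0.55,"ty":0,"tz":0.94,"wx":0,"wy":0,"wz":0},
    {"tx":-0.55,"ty":0,"tz":0.94,"wx":0,"wy":0,"wz":0},
    {"tx":-0.55,"ty":0,"tz":0.94,"wx":0,"wy":0,"wz":0},
    {"tx":-0.55,"ty":0,"tz":0.94,"wx":0,"wy":0,"wz":0},
    {"tx":-0.55,"ty":0,"tz":0.94,"wx":0,"wy":0,"wz":0},
    {"tx":-0.55,"ty":0,"tz":0.94,"wx":0,"wy":0,"wz":0},
    {"tx":-0.55,"ty":0,"tz":0.94,"wx":0,"wy":0,"wz":0},
    {"tx":0,"ty":0,"tz":0,"wx":0,"wy":0,"wz":0}
  ]
}}

```text
time_s: 10.85
ee_pos: [463.4, -198.4, 75.7]
ee_rot: [179.7, -29.9, -8.6]
force: [-0.5, -0.1, -3.9]
gripper_width: 27.7
gripper_force: 45.0
```

```bash
python3 - <<'E'
from h import *
print(cur()[0]-pl(-130,-59,65)[0],env.state()["qpos"])
chain(pl(-22,-59,62),pl(-22,-59,25),pl(-8,-59,12),maxmm=12)
E
```

```text
[ 0.38083091  0.89450582 -0.7981599 ] [-31.79205899  11.73954804 132.44705888  54.83113038  13.48152343
  15.56142243]
9 rows t [1.03 0.01 0.62] w [ 0.001  0.    -0.   ]
4 rows t [-0.46  0.    0.8 ] w [0. 0. 0.]
2 rows t [ 0.28 -0.    0.91] w [0. 0. 0.]
```

Call:
{"op": "move_arm", "data": {
  "plan": [
    {"tx":1.03,"ty":0.01,"tz":0.62,"wx":0,"wy":0,"wz":0},
    {"tx":1.03,"ty":0.01,"tz":0.62,"wx":0,"wy":0,"wz":0},
    {"tx":1.03,"ty":0.01,"tz":0.62,"wx":0,"wy":0,"wz":0},
    {"tx":1.03,"ty":0.01,"tz":0.62,"wx":0,"wy":0,"wz":0},
    {"tx":1.03,"ty":0.01,"tz":0.62,"wx":0,"wy":0,"wz":0},
    {"tx":1.03,"ty":0.01,"tz":0.62,"wx":0,"wy":0,"wz":0},
    {"tx":1.03,"ty":0.01,"tz":0.62,"wx":0,"wy":0,"wz":0},
    {"tx":1.03,"ty":0.01,"tz":0.62,"wx":0,"wy":0,"wz":0},
    {"tx":1.03,"ty":0.01,"tz":0.62,"wx":0,"wy":0,"wz":0},
    {"tx":0,"ty":0,"tz":0,"wx":0,"wy":0,"wz":0}
  ]
}}

```text
time_s: 11.68
ee_pos: [573.9, -217.6, 77.3]
ee_rot: [179.4, -30.3, -8.5]
force: [0.4, -1.0, -2.4]
gripper_width: 27.9
gripper_force: 45.0
```

```bash
python3 - <<'E'
from h import *
print(cur()[0]-pl(-22,-59,62)[0],env.state()["qpos"])
chain(pl(-22,-59,25),pl(-8,-59,14),maxmm=8)
S=grab_frame("side")
cv2.imwrite("pics/c5.png",cv2.resize(S["color"][200:350,270:450,::-1],None,fx=4,fy=4,interpolation=cv2.INTER_CUBIC))
E
```

```text
[ 4.07175409 -2.39560709  3.75858732] [-26.42421231  19.24513266 119.88516065  36.10150578  14.35468658
  39.13168297]
6 rows t [-0.4  -0.03  0.55] w [ 0.002 -0.001 -0.   ]
3 rows t [ 0.22 -0.    0.55] w [0. 0. 0.]
```

View pics/c5.png

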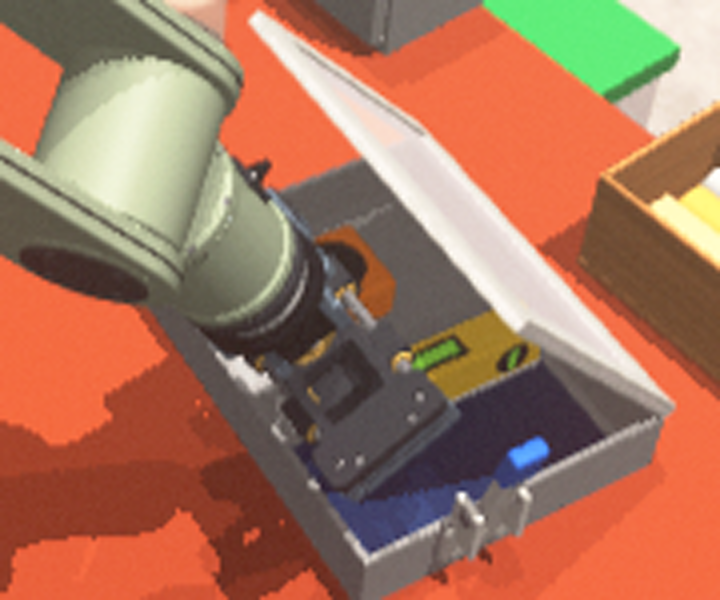

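The level is under the lid at about (470,355), clear of the lid and walls. Lowering to just above the pad.

Call:
{"op": "move_arm", "data": {
  "plan": [
    {"tx":-0.4,"ty":-0.03,"tz":0.55,"wx":0.002,"wy":0,"wz":0},
    {"tx":-0.4,"ty":-0.03,"tz":0.55,"wx":0.002,"wy":0,"wz":0},
    {"tx":-0.4,"ty":-0.03,"tz":0.55,"wx":0.002,"wy":0,"wz":0},
    {"tx":-0.4,"ty":-0.03,"tz":0.55,"wx":0.002,"wy":0,"wz":0},
    {"tx":-0.4,"ty":-0.03,"tz":0.55,"wx":0.002,"wy":0,"wz":0},
    {"tx":-0.4,"ty":-0.03,"tz":0.55,"wx":0.002,"wy":0,"wz":0},
    {"tx":0.22,"ty":0,"tz":0.55,"wx":0,"wy":0,"wz":0},
    {"tx":0.22,"ty":0,"tz":0.55,"wx":0,"wy":0,"wz":0},
    {"tx":0.22,"ty":0,"tz":0.55,"wx":0,"wy":0,"wz":0},
    {"tx":0,"ty":0,"tz":0,"wx":0,"wy":0,"wz":0},
    {"tx":0,"ty":0,"tz":0,"wx":0,"wy":0,"wz":0}
  ]
}}

```text
time_s: 12.65
ee_pos: [581.5, -216.7, 24.4]
ee_rot: [-179.8, -30.1, -8.5]
force: [-0.1, 0.3, -2.6]
gripper_width: 27.9
gripper_force: 45.0
```

```bash
python3 - <<'E'
from h import *
print(cur()[0]-pl(-8,-59,8)[0],env.state()["qpos"])
chain(pl(-8,-59,8),maxmm=2)
E
```

```text
[-2.17435497  0.51923043  4.84788328] [-26.38576706  24.91469826 121.74024637  63.63995524  10.1052763
  11.13042409]
3 rows t [-0.02  0.01  0.18] w [-0.001 -0.001 -0.   ]
```

Call:
{"op": "move_arm", "data": {
  "plan": [
    {"tx":-0.05,"ty":0,"tz":0.09,"wx":0,"wy":0,"wz":0},
    {"tx":-0.05,"ty":0,"tz":0.09,"wx":0,"wy":0,"wz":0},
    {"tx":-0.04,"ty":0,"tz":0.07,"wx":0,"wy":0,"wz":0},
    {"tx":0,"ty":0,"tz":0,"wx":0,"wy":0,"wz":0},
    {"tx":0,"ty":0,"tz":0,"wx":0,"wy":0,"wz":0}
  ]
}}

```text
time_s: 13.07
ee_pos: [581.0, -216.7, 21.5]
ee_rot: [-179.8, -30.1, -8.6]
force: [0.5, 0.3, -2.6]
gripper_width: 27.6
gripper_force: 45.0
```

Call:
{"op": "move_arm", "data": {
  "plan": [
    {"tx":-0.03,"ty":0,"tz":0.05,"wx":0,"wy":0,"wz":0},
    {"tx":-0.03,"ty":0,"tz":0.05,"wx":0,"wy":0,"wz":0},
    {"tx":0,"ty":0,"tz":0,"wx":0,"wy":0,"wz":0},
    {"tx":0,"ty":0,"tz":0,"wx":0,"wy":0,"wz":0}
  ]
}}

```text
time_s: 13.4
ee_pos: [581.3, -216.9, 21.2]
ee_rot: [-179.8, -30.2, -8.5]
force: [-3.0, 0.9, 5.8]
gripper_width: 27.6
gripper_force: 45.0
```

Contact: the vertical force rose by 8 N. Releasing.

Call:
{"op": "move_arm", "data": {
  "plan": [
    {"tx":0,"ty":0,"tz":0,"wx":0,"wy":0,"wz":0},
    {"tx":0,"ty":0,"tz":0,"wx":0,"wy":0,"wz":0},
    {"tx":0,"ty":0,"tz":0,"wx":0,"wy":0,"wz":0},
    {"tx":0,"ty":0,"tz":0,"wx":0,"wy":0,"wz":0},
    {"tx":0,"ty":0,"tz":0,"wx":0,"wy":0,"wz":0},
    {"tx":0,"ty":0,"tz":0,"wx":0,"wy":0,"wz":0}
  ],
  "gripper": 4.6
}}

```text
time_s: 13.9
ee_pos: [581.1, -216.8, 20.2]
ee_rot: [-179.8, -30.1, -8.5]
force: [0.5, -1.0, -1.7]
gripper_width: 45.9
gripper_force: 0.0
```

```bash
python3 - <<'E'
from h import *
p,R=cur(); print(env.state()["qpos"],env.state()["gripper_width"])
o=(p-75*R[:,2],R); o2=goal(case(-150,-30,200),CY,15,back=0)
print(o[0]); chain(o,o2,maxmm=15)
E
```

```text
[-26.40329531  25.32115422 121.9762529   66.8471947    9.84524972
   7.87678937] 45.88974662313957
[ 543.91745436 -211.44967513   85.14658034]
5 rows t [-0.  -0.  -1.5] w [0. 0. 0.]
10 rows t [-0.16 -0.29 -1.32] w [-0.    -0.026 -0.   ]
```

Call:
{"op": "move_arm", "data": {
  "plan": [
    {"tx":0,"ty":0,"tz":-1.0,"wx":0,"wy":0,"wz":0},
    {"tx":0,"ty":0,"tz":-1.2,"wx":0,"wy":0,"wz":0},
    {"tx":0,"ty":0,"tz":-1.5,"wx":0,"wy":0,"wz":0},
    {"tx":0,"ty":0,"tz":-1.5,"wx":0,"wy":0,"wz":0},
    {"tx":0,"ty":0,"tz":-1.5,"wx":0,"wy":0,"wz":0},
    {"tx":0,"ty":0,"tz":-1.5,"wx":0,"wy":0,"wz":0}
  ]
}}

```text
time_s: 14.4
ee_pos: [539.8, -210.8, 91.7]
ee_rot: [-179.8, -30.0, -8.5]
force: [0.2, 0.9, 0.5]
gripper_width: 45.8
gripper_force: 0.0
```

Call:
{"op": "move_arm", "data": {
  "plan": [
    {"tx":-0.16,"ty":-0.29,"tz":-1.32,"wx":0,"wy":-0.026,"wz":0},
    {"tx":-0.16,"ty":-0.29,"tz":-1.32,"wx":0,"wy":-0.026,"wz":0},
    {"tx":-0.16,"ty":-0.29,"tz":-1.32,"wx":0,"wy":-0.026,"wz":0},
    {"tx":-0.16,"ty":-0.29,"tz":-1.32,"wx":0,"wy":-0.026,"wz":0},
    {"tx":-0.16,"ty":-0.29,"tz":-1.32,"wx":0,"wy":-0.026,"wz":0},
    {"tx":-0.16,"ty":-0.29,"tz":-1.32,"wx":0,"wy":-0.026,"wz":0},
    {"tx":-0.16,"ty":-0.29,"tz":-1.32,"wx":0,"wy":-0.026,"wz":0},
    {"tx":-0.16,"ty":-0.29,"tz":-1.32,"wx":0,"wy":-0.026,"wz":0},
    {"tx":-0.16,"ty":-0.29,"tz":-1.32,"wx":0,"wy":-0.026,"wz":0},
    {"tx":-0.16,"ty":-0.29,"tz":-1.32,"wx":0,"wy":-0.026,"wz":0},
    {"tx":0,"ty":0,"tz":0,"wx":0,"wy":0,"wz":0}
  ],
  "gripper": 0
}}

```text
time_s: 15.32
ee_pos: [480.1, -173.1, 208.7]
ee_rot: [-179.9, -15.5, -8.4]
force: [0.5, 0.2, 0.5]
gripper_width: 0.6
gripper_force: 0.0
```

```bash
python3 - <<'E'
from h import *
print(env.state()["qpos"])
S=grab_frame("side");T=grab_frame("top")
a=cv2.resize(S["color"][200:350,295:435,::-1],None,fx=3.4,fy=3.4,interpolation=cv2.INTER_CUBIC)
b=cv2.resize(T["color"][170:320,320:450,::-1],None,fx=2.4,fy=3.4,interpolation=cv2.INTER_CUBIC)
im=np.hstack([b,a]);print(im.shape);cv2.imwrite("pics/c6.png",im)
m=mask(S,(20,120,60),(34,255,255),(330,250,430,330));c=max(cv2.findContours(m,0,2)[0],key=cv2.contourArea);print("S",cv2.boxPoints(cv2.minAreaRect(c)).tolist())
for x in(-75,75):
  for y in(14,-14): print(x,y,np.round(proj(S,case(-8+x,-59+y,44)),1),np.round(proj(S,case(-8+x,-59+y,8)),1))
E
```

```text
[-23.86613409   5.30964729 109.42183055   5.4179905   50.49468886
  71.64816043]
(510, 788, 3)
S [[345.92681884765625, 310.3414306640625], [400.01947021484375, 285.37554931640625], [406.75115966796875, 299.9609375], [352.65850830078125, 324.92681884765625]]
-75 14 [349.4 308.4] [348.5 316.8]
-75 -14 [355.5 316.7] [354.4 325.1]
75 14 [398.9 285.6] [397.  294.2]
75 -14 [405.5 293.2] [403.4 301.7]
```

View pics/c6.png

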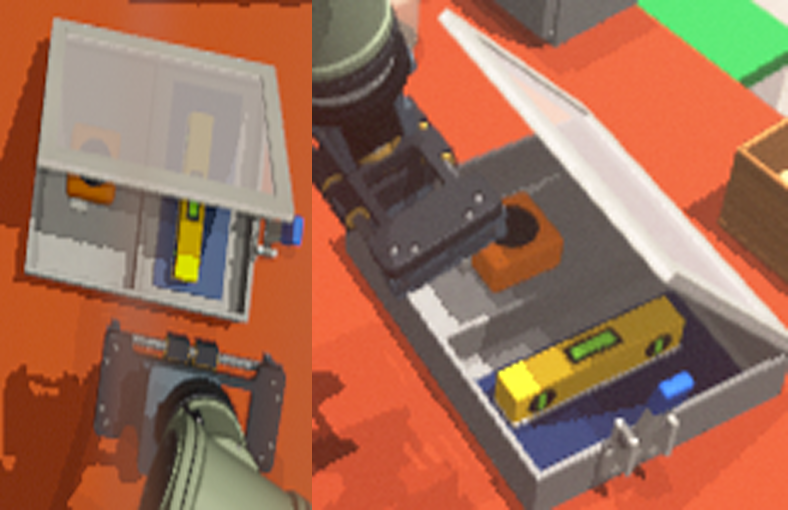

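The level lies flat on the pad within about 2 mm of the planned spot. In the side crop its body runs from (500,390) to (685,320). Now the lid: go over its free edge with closed fingers, then push along the arc.

```bash
cat >> h.py <<'E'
def lid(th): return goal(case(126-205*np.cos(th)+10*np.sin(th),0,50+205*np.sin(th)+10*np.cos(th)),CY,0,back=0)
V=lambda x,y,z:goal(case(x,y,z),CY,0,back=0)
E
python3 - <<'E'
from h import *
for g in [V(-70,0,265),V(8,0,245),lid(.84),lid(.6),lid(.35),lid(.15),lid(0)]: print(np.round(g[0],0),end="")
chain(V(-70,0,265),V(8,0,245),lid(.84),lid(.6),lid(.35),lid(.15),lid(0),maxmm=15)
E
```

```text
[ 566. -155.  265.][ 643. -166.  245.][ 632. -165.  209.][ 598. -160.  174.][ 573. -156.  130.][ 561. -154.   91.][ 557. -154.   60.]8 rows t [ 1.15 -0.38 -0.58] w [-0.    -0.033  0.   ]
6 rows t [1.3  0.   0.33] w [0. 0. 0.]
3 rows t [-0.38  0.    1.19] w [0. 0. 0.]
4 rows t [-0.85  0.    0.88] w [0. 0. 0.]
4 rows t [-0.64 -0.    1.11] w [0. 0. 0.]
3 rows t [-0.4  -0.    1.31] w [0. 0. 0.]
3 rows t [-0.13  0.    1.02] w [0. 0. 0.]
```

Call:
{"op": "move_arm", "data": {
  "plan": [
    {"tx":1.15,"ty":-0.38,"tz":-0.58,"wx":0,"wy":-0.033,"wz":0},
    {"tx":1.15,"ty":-0.38,"tz":-0.58,"wx":0,"wy":-0.033,"wz":0},
    {"tx":1.15,"ty":-0.38,"tz":-0.58,"wx":0,"wy":-0.033,"wz":0},
    {"tx":1.15,"ty":-0.38,"tz":-0.58,"wx":0,"wy":-0.033,"wz":0},
    {"tx":1.15,"ty":-0.38,"tz":-0.58,"wx":0,"wy":-0.033,"wz":0},
    {"tx":1.15,"ty":-0.38,"tz":-0.58,"wx":0,"wy":-0.033,"wz":0},
    {"tx":1.15,"ty":-0.38,"tz":-0.58,"wx":0,"wy":-0.033,"wz":0},
    {"tx":1.15,"ty":-0.38,"tz":-0.58,"wx":0,"wy":-0.033,"wz":0},
    {"tx":0,"ty":0,"tz":0,"wx":0,"wy":0,"wz":0}
  ]
}}

```text
time_s: 16.17
ee_pos: [568.8, -155.2, 264.0]
ee_rot: [-179.8, -0.1, -8.4]
force: [0.7, -0.6, 0.5]
gripper_width: 0.2
gripper_force: 0.0
```

Call:
{"op": "move_arm", "data": {
  "plan": [
    {"tx":1.3,"ty":0,"tz":0.33,"wx":0,"wy":0,"wz":0},
    {"tx":1.3,"ty":0,"tz":0.33,"wx":0,"wy":0,"wz":0},
    {"tx":1.3,"ty":0,"tz":0.33,"wx":0,"wy":0,"wz":0},
    {"tx":1.3,"ty":0,"tz":0.33,"wx":0,"wy":0,"wz":0},
    {"tx":1.3,"ty":0,"tz":0.33,"wx":0,"wy":0,"wz":0},
    {"tx":1.3,"ty":0,"tz":0.33,"wx":0,"wy":0,"wz":0},
    {"tx":0,"ty":0,"tz":0,"wx":0,"wy":0,"wz":0},
    {"tx":0,"ty":0,"tz":0,"wx":0,"wy":0,"wz":0}
  ]
}}

```text
time_s: 16.83
ee_pos: [642.1, -166.7, 243.9]
ee_rot: [-179.8, 0.1, -8.5]
force: [-0.3, 0.7, -0.6]
gripper_width: 0.2
gripper_force: 0.0
```

```bash
python3 - <<'E'
from h import *
print(cur()[0]-V(8,0,245)[0],env.state()["ee_rot"])
chain(lid(.84),lid(.6),lid(.35),lid(.15),lid(0),maxmm=13)
E
```

```text
[-1.16864307 -0.24967453 -1.12038766] [-1.79791271e+02  1.21501526e-01 -8.45251546e+00]
3 rows t [-0.34 -0.01  1.15] w [-0.001  0.001 -0.   ]
4 rows t [-0.85  0.    0.88] w [0. 0. 0.]
4 rows t [-0.64 -0.    1.11] w [0. 0. 0.]
4 rows t [-0.3  -0.    0.98] w [0. 0. 0.]
3 rows t [-0.13  0.    1.02] w [0. 0. 0.]
```

Call:
{"op": "move_arm", "data": {
  "plan": [
    {"tx":-0.34,"ty":0,"tz":1.15,"wx":0,"wy":0,"wz":0},
    {"tx":-0.34,"ty":0,"tz":1.15,"wx":0,"wy":0,"wz":0},
    {"tx":-0.34,"ty":0,"tz":1.15,"wx":0,"wy":0,"wz":0},
    {"tx":-0.85,"ty":0,"tz":0.88,"wx":0,"wy":0,"wz":0},
    {"tx":-0.85,"ty":0,"tz":0.88,"wx":0,"wy":0,"wz":0}
  ]
}}

```text
time_s: 17.25
ee_pos: [615.1, -162.5, 193.4]
ee_rot: [-179.8, -0.1, -8.4]
force: [0.3, -0.1, 1.9]
gripper_width: 0.1
gripper_force: 0.7
```

Call:
{"op": "move_arm", "data": {
  "plan": [
    {"tx":-0.85,"ty":0,"tz":0.88,"wx":0,"wy":0,"wz":0},
    {"tx":-0.85,"ty":0,"tz":0.88,"wx":0,"wy":0,"wz":0},
    {"tx":-0.64,"ty":0,"tz":1.11,"wx":0,"wy":0,"wz":0},
    {"tx":-0.64,"ty":0,"tz":1.11,"wx":0,"wy":0,"wz":0},
    {"tx":0,"ty":0,"tz":0,"wx":0,"wy":0,"wz":0}
  ]
}}

```text
time_s: 17.67
ee_pos: [583.3, -157.4, 152.0]
ee_rot: [-179.8, 0.2, -8.5]
force: [-0.4, -0.4, -0.9]
gripper_width: 0.6
gripper_force: 0.0
```

Call:
{"op": "move_arm", "data": {
  "plan": [
    {"tx":-0.64,"ty":0,"tz":1.11,"wx":0,"wy":0,"wz":0},
    {"tx":-0.64,"ty":0,"tz":1.11,"wx":0,"wy":0,"wz":0},
    {"tx":-0.3,"ty":0,"tz":0.98,"wx":0,"wy":0,"wz":0},
    {"tx":-0.3,"ty":0,"tz":0.98,"wx":0,"wy":0,"wz":0},
    {"tx":-0.3,"ty":0,"tz":0.98,"wx":0,"wy":0,"wz":0},
    {"tx":-0.3,"ty":0,"tz":0.98,"wx":0,"wy":0,"wz":0},
    {"tx":-0.13,"ty":0,"tz":0.8,"wx":0,"wy":0,"wz":0}
  ]
}}

```text
time_s: 18.25
ee_pos: [560.7, -153.9, 83.3]
ee_rot: [-179.8, -0.0, -8.4]
force: [0.3, -1.0, 0.8]
gripper_width: 0.4
gripper_force: 0.5
```

Call:
{"op": "move_arm", "data": {
  "plan": [
    {"tx":-0.13,"ty":0,"tz":0.6,"wx":0,"wy":0,"wz":0},
    {"tx":-0.13,"ty":0,"tz":0.5,"wx":0,"wy":0,"wz":0},
    {"tx":0,"ty":0,"tz":0.4,"wx":0,"wy":0,"wz":0},
    {"tx":0,"ty":0,"tz":0.3,"wx":0,"wy":0,"wz":0},
    {"tx":0,"ty":0,"tz":0,"wx":0,"wy":0,"wz":0},
    {"tx":0,"ty":0,"tz":0,"wx":0,"wy":0,"wz":0}
  ]
}}

```text
time_s: 18.75
ee_pos: [558.5, -153.4, 66.2]
ee_rot: [-179.8, -0.0, -8.4]
force: [-0.1, 1.1, 0.2]
gripper_width: 0.4
gripper_force: 0.0
```

Call:
{"op": "move_arm", "data": {
  "plan": [
    {"tx":0,"ty":0,"tz":0.2,"wx":0,"wy":0,"wz":0},
    {"tx":0,"ty":0,"tz":0.2,"wx":0,"wy":0,"wz":0},
    {"tx":0,"ty":0,"tz":0.2,"wx":0,"wy":0,"wz":0},
    {"tx":0,"ty":0,"tz":0,"wx":0,"wy":0,"wz":0},
    {"tx":0,"ty":0,"tz":0,"wx":0,"wy":0,"wz":0}
  ]
}}

```text
time_s: 19.17
ee_pos: [558.6, -153.5, 60.3]
ee_rot: [-179.8, -0.1, -8.4]
force: [-0.2, 0.1, 0.2]
gripper_width: 0.6
gripper_force: 0.3
```

```bash
python3 - <<'E'
from h import *
S=grab_frame("side");T=grab_frame("top")
a=cv2.resize(S["color"][180:350,295:435,::-1],None,fx=3,fy=3,interpolation=cv2.INTER_CUBIC)
b=cv2.resize(T["color"][150:320,320:450,::-1],None,fx=2.8,fy=3,interpolation=cv2.INTER_CUBIC)
cv2.imwrite("pics/c7.png",np.hstack([b,a]))
E
```

```text
(no output)
```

View pics/c7.png

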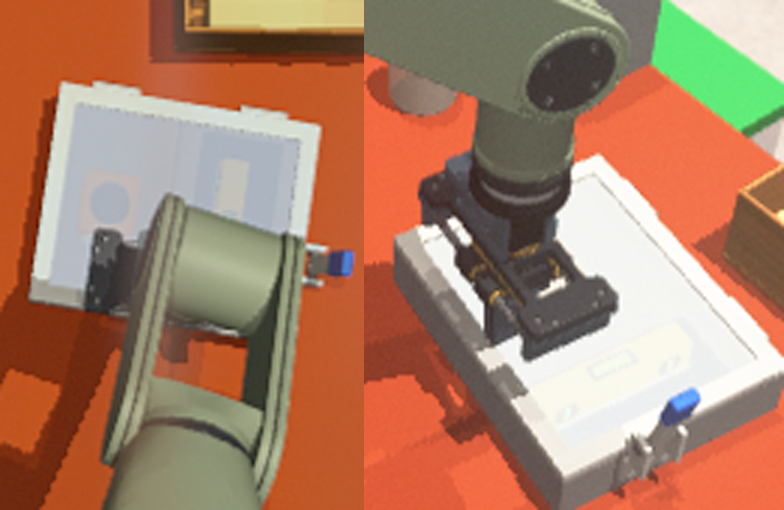

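The lid is almost shut and the clamp still stands open, its tip at (682,405) in the side crop. Pressing to seat it.

Call:
{"op": "move_arm", "data": {
  "plan": [
    {"tx":0,"ty":0,"tz":0.1,"wx":0,"wy":0,"wz":0},
    {"tx":0,"ty":0,"tz":0.1,"wx":0,"wy":0,"wz":0},
    {"tx":0,"ty":0,"tz":0,"wx":0,"wy":0,"wz":0},
    {"tx":0,"ty":0,"tz":0,"wx":0,"wy":0,"wz":0}
  ]
}}

```text
time_s: 19.6
ee_pos: [558.7, -153.5, 59.9]
ee_rot: [-179.8, -0.1, -8.4]
force: [-2.2, 1.2, 11.2]
gripper_width: 0.2
gripper_force: 5.1
```

The lid is seated: z = 59.9 mm at 11 N. Next, the clamp.

```bash
cat >> h.py <<'E'
def cl(f,r=60): return V(-30,-150+r*np.cos(f)-6*np.sin(f)-13.5,67+r*np.sin(f)+6*np.cos(f))
E
python3 - <<'E'
from h import *
chain(V(-79,0,200),V(-30,-208,200),V(-30,-208,123),maxmm=20)
print()
chain(V(-30,-208,123),*[cl(f) for f in(1.83,1.5,1.2,.9,.6,.3,0)],maxmm=9)
S=grab_frame("side");T=grab_frame("top")
c=[]
for f,b in((T,(430,225,455,250)),(S,(385,295,420,330))):
    m=cv2.moments(mask(f,(100,150,100),(125,255,255),b),True); c.append((m['m10']/m['m00'],m['m01']/m['m00']))
e=tri(T,c[0],S,c[1]); a=np.radians(CY); q=e[0]-CC; print("tip",q[0]*np.cos(a)+q[1]*np.sin(a),-q[0]*np.sin(a)+q[1]*np.cos(a),q[2],e[1])
E
```

```text
8 rows t [-0.02  0.   -1.75] w [-0. -0.  0.]
11 rows t [0.45 1.89 0.  ] w [0. 0. 0.]
4 rows t [0.   0.   1.92] w [0. 0. 0.]

25 rows t [ 0.19  0.83 -0.25] w [-0. -0.  0.]
3 rows t [-0.   -0.78 -0.02] w [0. 0. 0.]
3 rows t [ 0.   -0.65 -0.13] w [0. 0. 0.]
3 rows t [ 0.   -0.6   0.07] w [0. 0. 0.]
3 rows t [ 0.   -0.55  0.25] w [0. 0. 0.]
3 rows t [-0.   -0.45  0.4 ] w [0. 0. 0.]
3 rows t [-0.   -0.31  0.51] w [0. 0. 0.]
3 rows t [-0.   -0.15  0.58] w [0. 0. 0.]
tip -31.409293634564385 -166.4778580078346 140.08772847075642 0.6633414574060773
```

Call:
{"op": "move_arm", "data": {
  "plan": [
    {"tx":0,"ty":0,"tz":-1.75,"wx":0,"wy":0,"wz":0},
    {"tx":0,"ty":0,"tz":-1.75,"wx":0,"wy":0,"wz":0},
    {"tx":0,"ty":0,"tz":-1.75,"wx":0,"wy":0,"wz":0},
    {"tx":0,"ty":0,"tz":-1.75,"wx":0,"wy":0,"wz":0},
    {"tx":0,"ty":0,"tz":-1.75,"wx":0,"wy":0,"wz":0},
    {"tx":0,"ty":0,"tz":-1.75,"wx":0,"wy":0,"wz":0},
    {"tx":0,"ty":0,"tz":-1.75,"wx":0,"wy":0,"wz":0},
    {"tx":0,"ty":0,"tz":-1.75,"wx":0,"wy":0,"wz":0}
  ]
}}

```text
time_s: 20.37
ee_pos: [557.9, -153.7, 198.9]
ee_rot: [-179.8, -0.0, -8.4]
force: [-0.2, -0.2, 0.4]
gripper_width: 0.5
gripper_force: 0.0
```

Call:
{"op": "move_arm", "data": {
  "plan": [
    {"tx":0.45,"ty":1.89,"tz":0,"wx":0,"wy":0,"wz":0},
    {"tx":0.45,"ty":1.89,"tz":0,"wx":0,"wy":0,"wz":0},
    {"tx":0.45,"ty":1.89,"tz":0,"wx":0,"wy":0,"wz":0},
    {"tx":0.45,"ty":1.89,"tz":0,"wx":0,"wy":0,"wz":0},
    {"tx":0.45,"ty":1.89,"tz":0,"wx":0,"wy":0,"wz":0},
    {"tx":0.45,"ty":1.89,"tz":0,"wx":0,"wy":0,"wz":0},
    {"tx":0.45,"ty":1.89,"tz":0,"wx":0,"wy":0,"wz":0},
    {"tx":0.45,"ty":1.89,"tz":0,"wx":0,"wy":0,"wz":0},
    {"tx":0.45,"ty":1.89,"tz":0,"wx":0,"wy":0,"wz":0},
    {"tx":0.45,"ty":1.89,"tz":0,"wx":0,"wy":0,"wz":0},
    {"tx":0.45,"ty":1.89,"tz":0,"wx":0,"wy":0,"wz":0},
    {"tx":0,"ty":0,"tz":0,"wx":0,"wy":0,"wz":0}
  ]
}}

```text
time_s: 21.37
ee_pos: [576.4, -370.1, 196.6]
ee_rot: [-179.9, -0.0, -8.6]
force: [-0.0, 0.3, 0.1]
gripper_width: 0.2
gripper_force: 0.0
```

```bash
python3 - <<'E'
from h import *
print(cur()[0]-V(-30,-208,200)[0],env.state()["qpos"])
chain(V(-30,-208,123),cl(1.83),maxmm=20)
E
```

```text
[ 1.25593179 -3.46058269 -3.36301057] [-33.71593567  28.96590408  75.09726357   0.10745571  75.95171255
  64.84952048]
4 rows t [-0.04 -0.08  1.84] w [-0.    -0.    -0.001]
2 rows t [-0.   -1.17 -0.02] w [0. 0. 0.]
```

Call:
{"op": "move_arm", "data": {
  "plan": [
    {"tx":-0.04,"ty":-0.08,"tz":1.84,"wx":0,"wy":0,"wz":0},
    {"tx":-0.04,"ty":-0.08,"tz":1.84,"wx":0,"wy":0,"wz":0},
    {"tx":-0.04,"ty":-0.08,"tz":1.84,"wx":0,"wy":0,"wz":0},
    {"tx":-0.04,"ty":-0.08,"tz":1.84,"wx":0,"wy":0,"wz":0},
    {"tx":0,"ty":-0.78,"tz":0,"wx":0,"wy":0,"wz":0},
    {"tx":0,"ty":-0.78,"tz":0,"wx":0,"wy":0,"wz":0},
    {"tx":0,"ty":-0.78,"tz":0,"wx":0,"wy":0,"wz":0},
    {"tx":0,"ty":-0.65,"tz":-0.1,"wx":0,"wy":0,"wz":0},
    {"tx":0,"ty":-0.65,"tz":-0.1,"wx":0,"wy":0,"wz":0},
    {"tx":0,"ty":-0.65,"tz":-0.1,"wx":0,"wy":0,"wz":0}
  ]
}}

```text
time_s: 22.2
ee_pos: [582.6, -320.3, 128.4]
ee_rot: [-179.9, -0.2, -8.4]
force: [0.4, -2.0, -0.7]
gripper_width: 0.5
gripper_force: 0.8
```

Call:
{"op": "move_arm", "data": {
  "plan": [
    {"tx":0,"ty":-0.6,"tz":0.07,"wx":0,"wy":0,"wz":0},
    {"tx":0,"ty":-0.6,"tz":0.07,"wx":0,"wy":0,"wz":0},
    {"tx":0,"ty":-0.6,"tz":0.07,"wx":0,"wy":0,"wz":0},
    {"tx":0,"ty":-0.55,"tz":0.25,"wx":0,"wy":0,"wz":0},
    {"tx":0,"ty":-0.55,"tz":0.25,"wx":0,"wy":0,"wz":0},
    {"tx":0,"ty":-0.55,"tz":0.25,"wx":0,"wy":0,"wz":0},
    {"tx":0,"ty":0,"tz":0,"wx":0,"wy":0,"wz":0}
  ]
}}

```text
time_s: 22.78
ee_pos: [587.0, -285.1, 116.8]
ee_rot: [-179.7, 0.0, -8.4]
force: [0.1, 0.7, 0.3]
gripper_width: 0.6
gripper_force: 0.0
```

```bash
python3 - <<'E'
from h import *
print(cur()[0]-cl(.9)[0],env.state()["force"])
chain(*[cl(f) for f in(.6,.3,0)],maxmm=7)
E
```

```text
[ 0.48129698  5.27642901 -0.88255494] [0.14844787 0.68583079 0.31913383]
2 rows t [ 0.02 -0.41  0.55] w [-0.002  0.     0.   ]
3 rows t [-0.   -0.31  0.51] w [0. 0. 0.]
3 rows t [-0.   -0.15  0.58] w [0. 0. 0.]
```

Contact was felt (-2 N in y). Now following the arc down onto the lid.

Call:
{"op": "move_arm", "data": {
  "plan": [
    {"tx":0,"ty":-0.41,"tz":0.55,"wx":0,"wy":0,"wz":0},
    {"tx":0,"ty":-0.41,"tz":0.55,"wx":0,"wy":0,"wz":0},
    {"tx":0,"ty":-0.31,"tz":0.51,"wx":0,"wy":0,"wz":0},
    {"tx":0,"ty":-0.31,"tz":0.51,"wx":0,"wy":0,"wz":0},
    {"tx":0,"ty":-0.31,"tz":0.51,"wx":0,"wy":0,"wz":0},
    {"tx":0,"ty":-0.15,"tz":0.5,"wx":0,"wy":0,"wz":0},
    {"tx":0,"ty":-0.15,"tz":0.4,"wx":0,"wy":0,"wz":0},
    {"tx":0,"ty":-0.15,"tz":0.4,"wx":0,"wy":0,"wz":0},
    {"tx":0,"ty":0,"tz":0,"wx":0,"wy":0,"wz":0},
    {"tx":0,"ty":0,"tz":0,"wx":0,"wy":0,"wz":0}
  ]
}}

```text
time_s: 23.62
ee_pos: [589.9, -264.6, 77.7]
ee_rot: [-179.8, 0.0, -8.4]
force: [0.4, 0.2, -0.4]
gripper_width: 0.6
gripper_force: 0.0
```

```bash
python3 - <<'E'
from h import *
print(cur()[0]-cl(0)[0],env.state()["force"])
E
```

```text
[-0.66285209 -1.28794149  4.72084402] [ 0.39774617  0.17970131 -0.36847379]
```

Call:
{"op": "move_arm", "data": {
  "plan": [
    {"tx":0,"ty":0,"tz":0.2,"wx":0,"wy":0,"wz":0},
    {"tx":0,"ty":0,"tz":0.2,"wx":0,"wy":0,"wz":0},
    {"tx":0,"ty":0,"tz":0.1,"wx":0,"wy":0,"wz":0},
    {"tx":0,"ty":0,"tz":0.1,"wx":0,"wy":0,"wz":0},
    {"tx":0,"ty":0,"tz":0,"wx":0,"wy":0,"wz":0},
    {"tx":0,"ty":0,"tz":0,"wx":0,"wy":0,"wz":0}
  ]
}}

```text
time_s: 24.12
ee_pos: [590.4, -264.5, 73.2]
ee_rot: [-179.8, -0.1, -8.4]
force: [-0.1, 2.0, 4.6]
gripper_width: 0.4
gripper_force: 2.5
```

Call:
{"op": "move_arm", "data": {
  "plan": [
    {"tx":0,"ty":0,"tz":0.1,"wx":0,"wy":0,"wz":0},
    {"tx":0,"ty":0,"tz":0.1,"wx":0,"wy":0,"wz":0},
    {"tx":0,"ty":0,"tz":0,"wx":0,"wy":0,"wz":0},
    {"tx":0,"ty":0,"tz":0,"wx":0,"wy":0,"wz":0}
  ]
}}

```text
time_s: 24.45
ee_pos: [590.5, -264.4, 73.0]
ee_rot: [-179.8, -0.1, -8.4]
force: [-3.1, 2.5, 13.5]
gripper_width: 0.4
gripper_force: 6.8
```

Call:
{"op": "move_arm", "data": {
  "plan": [
    {"tx":0,"ty":0,"tz":-1.5,"wx":0,"wy":0,"wz":0},
    {"tx":0,"ty":0,"tz":-2,"wx":0,"wy":0,"wz":0},
    {"tx":0,"ty":0,"tz":-2,"wx":0,"wy":0,"wz":0},
    {"tx":-2,"ty":0,"tz":-2,"wx":0,"wy":0,"wz":0},
    {"tx":-2,"ty":0,"tz":-2,"wx":0,"wy":0,"wz":0},
    {"tx":-2,"ty":0,"tz":-2,"wx":0,"wy":0,"wz":0},
    {"tx":-2,"ty":0,"tz":-2,"wx":0,"wy":0,"wz":0},
    {"tx":-2,"ty":0,"tz":0,"wx":0,"wy":0,"wz":0},
    {"tx":-2,"ty":0,"tz":0,"wx":0,"wy":0,"wz":0},
    {"tx":-2,"ty":0,"tz":0,"wx":0,"wy":0,"wz":0},
    {"tx":0,"ty":0,"tz":0,"wx":0,"wy":0,"wz":0},
    {"tx":0,"ty":0,"tz":0,"wx":0,"wy":0,"wz":0}
  ]
}}

```text
time_s: 25.45
ee_pos: [451.3, -244.7, 205.6]
ee_rot: [-179.8, -0.1, -8.5]
force: [-0.4, 0.6, 0.7]
gripper_width: 0.2
gripper_force: 0.0
```

```bash
python3 - <<'E'
from h import *
S=grab_frame("side");T=grab_frame("top")
a=cv2.resize(S["color"][180:350,295:435,::-1],None,fx=3,fy=3,interpolation=cv2.INTER_CUBIC)
b=cv2.resize(T["color"][150:320,320:450,::-1],None,fx=2.8,fy=3,interpolation=cv2.INTER_CUBIC)
cv2.imwrite("pics/c8.png",np.hstack([b,a]))
E
```

```text
(no output)
```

View pics/c8.png

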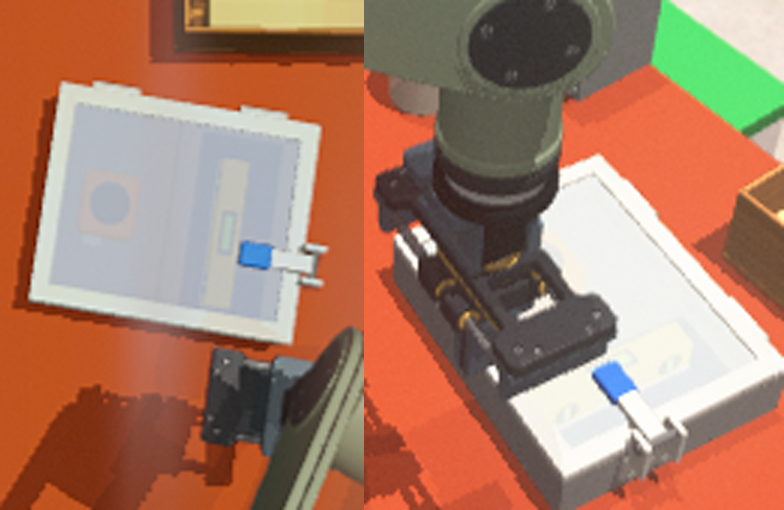

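The lid is shut, the clamp lies flat on it (blue tip at (255,255) in the top crop), the level is on the pad, and the arm is clear. Handing in.

```bash
python3 -c "
from workcell import env
print(env.job_done())"
```

```text
the job is handed in; nothing more can be done
None
```

I handed the job in at about 25 s: the level lies on the pad in the free bay, the lid is shut, the clamp is flat on the lid, and the arm is clear; the hand-in gave no verdict.

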